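# Make up two repair kits from the spares mat

## Task

Make up the two repair kits from the spares on the green mat: the large bearing and the white gear go in the blue tray, the small bearing and the brass bushing in the orange tray, one part to each compartment (either compartment of its tray will do). Set each part down on the compartment floor the same way up as it lies now, without dropping it, and leave the black gear, the capacitor and the screwdriver where they are.

Things in the scene. Friction and masses are not known exactly. Their poses are not given: they have to be found in the camera images.
- large_bearing: Large ball bearing: steel ring with black seal, 47 mm outside diameter, 20 mm bore, 18 mm high, lying flat, about 130 g. Starts upright on the green mat (2 mm thick). Origin: centre of the underside, z up along its axis; round, so its yaw does not matter.
- small_bearing: Small ball bearing: steel ring with black seal, 30 mm outside diameter, 10 mm bore, 14 mm high, lying flat, about 40 g. Starts upright on the green mat (2 mm thick). Origin: centre of the underside, z up along its axis; round, so its yaw does not matter.
- white_gear: White nylon gear in one piece with a smooth hub: toothed disc 44 mm across and 14 mm high below, hub 22 mm across rising from 14 to 28 mm above the underside, 8 mm bore, about 30 g. Starts upright on the green mat (2 mm thick). Origin: centre of the underside, z up along its axis; round, so its yaw does not matter.
- brass_bushing: Brass flanged bushing standing on its flange: flange 36 mm across and 5 mm high, above it a sleeve 26 mm across up to 24 mm, 18 mm bore, about 70 g. Starts upright on the green mat (2 mm thick). Origin: centre of the underside, z up along its axis; round, so its yaw does not matter.
- blue_tray: Blue tray fixed to the bench, 84 x 158 mm, two equal open compartments side by side along its y axis. Floor top 4 mm above the bench; outer walls and dividing rib 4 mm thick, their tops 12 mm above the bench. Compartments 76 mm (tray x) by 73 mm (y) inside, centred at y = +38.5 and -38.5 mm, x = 0. Origin: centre of underside, on the bench; x along short side, y along long side, z up.
- orange_tray: Orange tray fixed to the bench, 84 x 158 mm, two equal open compartments side by side along its y axis. Floor top 4 mm above the bench; outer walls and dividing rib 4 mm thick, their tops 12 mm above the bench. Compartments 76 mm (tray x) by 73 mm (y) inside, centred at y = +38.5 and -38.5 mm, x = 0. Origin: centre of underside, on the bench; x along short side, y along long side, z up.
- black_gear: Black gear, a spare for neither kit, in one piece with a smooth hub: toothed disc 44 mm across and 14 mm high below, hub 22 mm across rising from 14 to 28 mm above the underside, 8 mm bore; not to be disturbed. Starts upright on the green mat (2 mm thick). Origin: centre of the underside, z up along its axis; round, so its yaw does not matter.
- capacitor: Red cylindrical capacitor with a black top standing upright, for neither kit, 30 mm across, 44 mm high with its two terminals; not to be disturbed. Starts upright on the green mat (2 mm thick). Origin: centre of the underside, z up along its axis; round, so its yaw does not matter.
- screwdriver: Screwdriver with red handle lying on the bench beyond the trays and mat, not to be disturbed: 170 mm long, 25 mm wide, 22 mm high. Origin on the bench under the middle of its length, x from handle to tip, z up.

How it is judged:
At the end, for the whole second after the job is handed in: Large bearing and white gear in the blue tray, small bearing and brass bushing in the orange, one per compartment, each on the floor (within 2.5 mm), right way up (tilt < 0.12 rad), released and at rest; black gear, capacitor and screwdriver within 20 mm of their start (x of large_bearing in the frame of blue_tray between -0.026 and 0.026 m and z of large_bearing in the frame of blue_tray between 0.002 and 0.0065 m and angle between each of large_bearing, white_gear, small_bearing, brass_bushing's own z axis and vertical below 0.12 rad and linear speed of each of large_bearing, white_gear, small_bearing, brass_bushing below 0.02 m/s and x of white_gear in the frame of blue_tray between -0.026 and 0.026 m and z of white_gear in the frame of blue_tray between 0.002 and 0.0065 m and ((y of large_bearing in the frame of blue_tray between 0.012 and 0.065 m and y of white_gear in the frame of blue_tray between -0.065 and -0.012 m) or (y of large_bearing in the frame of blue_tray between -0.065 and -0.012 m and y of white_gear in the frame of blue_tray between 0.012 and 0.065 m)) and x of small_bearing in the frame of orange_tray between -0.026 and 0.026 m and z of small_bearing in the frame of orange_tray between 0.002 and 0.0065 m and x of brass_bushing in the frame of orange_tray between -0.026 and 0.026 m and z of brass_bushing in the frame of orange_tray between 0.002 and 0.0065 m and ((y of small_bearing in the frame of orange_tray between 0.012 and 0.065 m and y of brass_bushing in the frame of orange_tray between -0.065 and -0.012 m) or (y of small_bearing in the frame of orange_tray between -0.065 and -0.012 m and y of brass_bushing in the frame of orange_tray between 0.012 and 0.065 m)) and distance of each of black_gear, capacitor, screwdriver from where it was at the start of the episode below 0.02 m); the robot touches nothing.
It fails at once if the black gear is moved more than 20 mm or tipped (distance of black_gear from where it was at the start of the episode above 0.02 m or angle between black_gear's own z axis and vertical above 0.5 rad).
It fails at once if the capacitor is moved more than 20 mm or tipped (distance of capacitor from where it was at the start of the episode above 0.02 m or angle between capacitor's own z axis and vertical above 0.5 rad).
It fails at once if the screwdriver is moved more than 20 mm or tipped (distance of screwdriver from where it was at the start of the episode above 0.02 m or angle between screwdriver's own z axis and vertical above 0.5 rad).
It fails at once if a part for the kits is dropped (falls freely more than about 18 mm) ((linear speed of large_bearing above 0.6 m/s and contact force between the fingers and large_bearing below 0.05 N) or (linear speed of white_gear above 0.6 m/s and contact force between the fingers and white_gear below 0.05 N) or (linear speed of small_bearing above 0.6 m/s and contact force between the fingers and small_bearing below 0.05 N) or (linear speed of brass_bushing above 0.6 m/s and contact force between the fingers and brass_bushing below 0.05 N)).
It also fails if it takes over 118 s, if anything falls off the work surface, if the arm or the gripper's body presses on something with over 40 N, if the wrist force passes 120 N, or if a joint passes its speed limit or range.

## Robot

A 6-joint arm with a two-finger parallel gripper is mounted at the origin on the work surface. World frame = base frame: x ahead of the robot, y to its left, z up, the work surface at z = 0. Lengths are in m, angles in rad, forces in N, time in s.
With the tool pointing down it reaches from about 0.225 to 0.725 m from the base axis. Payload 3.1 kg.
Tool frame: the origin (TCP) lies at the very end of the fingers, on their centre line; the grasp point (between the pads) lies 19 mm behind it; z points along the fingers, y is the line along which they close (so a half turn about z gives the same grasp; the last joint's range is limited). The gripper opens to 85 mm and grips with 20 to 120 N. Pads are 22 mm wide; open, the fingers measure 114 mm over their backs; the gripper's body (76 mm by 85 mm) begins 54 mm behind the grasp point. The pads swing forward as they close: fully open they stand 13 mm farther back than shut.
Start: joints at [-1.349, 0.048, 0.099, 1.622, 0, 1.443], TCP at [0.18, -0.493, 0.231] pointing down, gripper open.
Joint ranges: [-2.91, 2.91], [-0.99, 1.94], [-1.21, 1.42], [-2.12, 2.29], [-1.49, 1.47], [-3.14, 3.14]. Speed limits (rad/s): [2.79, 2.79, 3.14, 3.14, 3.14, 3.14].

## Interface

Orientations are given as a rotation vector (axis times angle).
In Python, from station import bot, telemetry, vision gives the robot as it stands. Calls block until the motion is done:
- bot.move_to(position, orientation): joint-space move of the TCP to a pose.
- bot.movel(position, rotation=None, vel=0.15): straight line of the TCP; rotation=None keeps the orientation; vel is the mean speed in m/s.
- bot.move_joints(angles): joint-space move.
- bot.set_gripper(opening): finger opening in m; the grip force is fixed at half the most; returns when the fingers have stopped.
- bot.dwell(seconds).
- bot.ik(position, orientation): joint angles nearest the present ones, or None.
- telemetry.get_state(): the state.
- vision.capture(name): name is "scene" or "top"; returns (picture, depth): 480x640x3 uint8, red, green, blue; 480x640 float32, m along the optical axis (not along the pixel's ray), 0 where there is no reading.
- vision.get_calibration(name): a dict with "K" (3x3 intrinsics, pixels), "rvec" (rotation vector, rad) and "tvec" (3), from world to camera coordinates, as OpenCV has them. Camera axes: x right, y down, z forward; pixel columns grow to the right and rows downward; lengths in m; the calibration is good to about 2 mm. A picture is of the moment at which its call begins. get_calibration takes no time and is no camera call.
A pose or a line that the arm cannot do raises bot.IKError and nothing moves.
- bot.job_done(): hands the job in; it is judged then, once.
The state is a dict: "t": time; "joint_pos": joint angles; "joint_vel": joint speeds; "joint_efforts": joint torques, N m; "ee_pos": TCP position; "eef_rot": TCP orientation; "wrist_force": force on the tool from outside, world axes, zero at the start; "torque": the same for the moment, N m; "gripper_width": finger opening in m; "grasp_force": force on a finger pad.
Only numpy, scipy, OpenCV 4.12 (cv2) and the standard library are available. Lean on these libraries where they do the work, as an engineer would, in place of code of your own. Each camera call takes 0.05 s, during which the arm holds its last target. There are 200 camera calls.

## Working session

There is one attempt and no reset: what is moved stays moved. The work goes in short steps, each a Python script; the robot and the scene stay as the last script left them, time stands still between calls to the robot, and variables do not carry over. Pictures are saved under pics/ and viewed, at most 14 in all, crops included, and the job is handed in when it is done.

```bash
mkdir -p pics; ls; python3 - <<'E'
from station import bot, telemetry, vision
import cv2,numpy as np
for n in("top","scene"):
    im,d=vision.capture(n); cv2.imwrite(f"pics/{n}0.png",im[:,:,::-1]); np.savez(f"{n}0.npz",im=im,d=d)
    c=vision.get_calibration(n); R=cv2.Rodrigues(np.array(c["rvec"]))[0]; print(n,c["K"],R,-R.T@np.array(c["tvec"]).ravel())
print(telemetry.get_state())
E
```

```text
pics
top [[536.48572908   0.         315.0135908 ]
 [  0.         536.48572908 237.11207552]
 [  0.           0.           1.        ]] [[ 0.01110209 -0.99977262 -0.01820604]
 [-0.99584883 -0.00940987 -0.09053484]
 [ 0.09034294  0.01913559 -0.99572686]] [ 0.46843514 -0.02166049  1.22773477]
scene [[502.3627503    0.         316.27562635]
 [  0.         502.3627503  233.59855162]
 [  0.           0.           1.        ]] [[-0.06228416  0.99799411  0.01133293]
 [ 0.70400371  0.05197956 -0.70829154]
 [-0.70745987 -0.03613692 -0.70582906]] [1.21612736 0.03160537 0.69357021]
{'t': 0.1, 'joint_pos': array([-1.34879401e+00,  4.86870113e-02,  9.77725270e-02,  1.62204630e+00,
        1.24356984e-05,  1.44297319e+00]), 'joint_vel': array([ 0.00150195, -0.00179259,  0.0040689 , -0.00104111,  0.00228226,
        0.00165405]), 'joint_efforts': array([ 2.64946284e-03, -3.39849901e+01,  3.20936787e+01,  1.58154638e-02,
       -1.01218609e-04,  2.11834880e-06]), 'ee_pos': array([ 0.17979076, -0.49265562,  0.23023792]), 'eef_rot': array([-3.09152774e+00, -5.46330485e-01,  1.40433066e-04]), 'wrist_force': array([-0.51168727, -0.27926502,  0.6620242 ]), 'torque': array([-0.01988563,  0.04547574,  0.03725971]), 'grasp_force': 0.0, 'gripper_width': 0.08532319578653857}
```

View pics/top0.png

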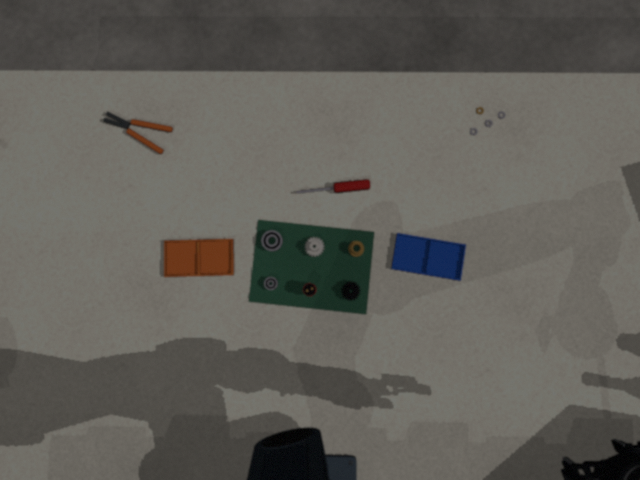

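View pics/scene0.png

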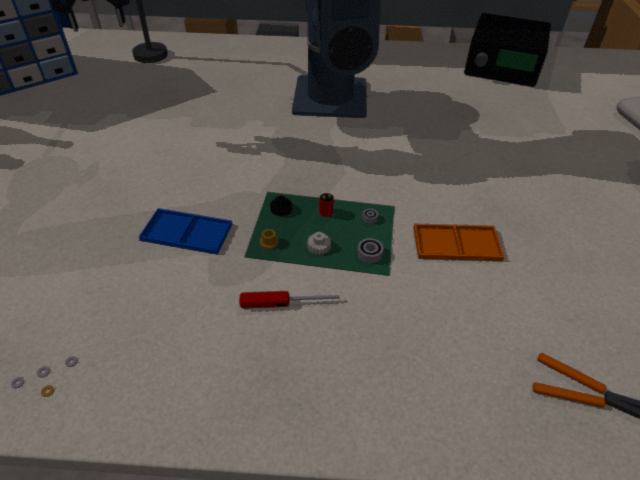

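Top view: large bearing (272,240), white gear (315,246), bushing (357,248), small bearing (270,283), capacitor (310,289), black gear (350,290), orange tray centre (199,257), blue (428,257). I'll enlarge this area and compare with depth.

```bash
cat > h.py <<'E'
import cv2,numpy as np
from station import bot, telemetry, vision
def cam(n):
    c=vision.get_calibration(n); R=cv2.Rodrigues(np.array(c["rvec"]))[0]
    return np.array(c["K"]),R,-R.T@np.array(c["tvec"]).ravel()
def ray(n,u,v,z):
    """pixel -> world point on the plane at height z"""
    K,R,C=cam(n); d=R.T@np.linalg.solve(K,[u,v,1.]); return C+d*(z-C[2])/d[2]
def cloud(n,d):
    K,R,C=cam(n); v,u=np.mgrid[:480,:640]
    p=np.stack([(u-K[0,2])/K[0,0]*d,(v-K[1,2])/K[1,1]*d,d],-1); return p@R+C
E
python3 - <<'E'
from h import *
a=np.load("top0.npz"); im=a["im"][:,:,::-1]
c=cv2.resize(im[170:320,155:475],None,fx=2.5,fy=2.5,interpolation=cv2.INTER_CUBIC)
cv2.imwrite("pics/topc.png",cv2.convertScaleAbs(c,alpha=1.8))
for n in("top","scene"):
    a=np.load(n+"0.npz");P=cloud(n,a["d"]);z=P[...,2]
    X=P[...,0];Y=P[...,1]
    roi=(X>.3)&(X<.65)&(abs(Y)<.4)&(a["d"]>0)
    print(n,"bench z",np.median(z[roi]),np.std(z[roi&(abs(z)<.003)]))
    m=(roi&(z>.009)).astype(np.uint8)
    k,l,s,_=cv2.connectedComponentsWithStats(m)
    for i in range(1,k):
        if s[i,4]<15: continue
        q=P[l==i]; lo,hi=np.percentile(q,2,0),np.percentile(q,98,0)
        print(s[i],"mid",((lo+hi)/2).round(4),"size",(hi-lo).round(4),"ztop",hi[2].round(4))
E
```

```text
top bench z 0.00018779140161351293 0.0015805434774474162
[262 231  21  21 287] mid [0.5694 0.0986 0.0176] size [0.0431 0.0431 0.0118] ztop 0.0235
[396 233  20  13  48] mid [ 0.5761 -0.2032  0.0131] size [0.0269 0.043  0.0081] ztop 0.0172
[305 237  20  20 263] mid [0.5566 0.0026 0.0216] size [0.0382 0.0385 0.0217] ztop 0.0325
[417 236  32  43 148] mid [ 0.5353 -0.2645  0.0131] size [0.0922 0.0652 0.0078] ztop 0.017
[210 239  24   3  40] mid [0.5704 0.2149 0.0125] size [0.0045 0.0489 0.0069] ztop 0.016
[165 240  42  38 243] mid [0.5282 0.2983 0.0127] size [0.0827 0.0919 0.0069] ztop 0.0162
[232 243   2  11  18] mid [0.5517 0.1894 0.0129] size [0.022  0.0029 0.0054] ztop 0.0156
[349 242  15  13  78] mid [ 0.5537 -0.0926  0.0197] size [0.0248 0.0275 0.0206] ztop 0.03
[449 242  18   8  33] mid [ 0.5634 -0.3203  0.0125] size [0.0142 0.0372 0.0063] ztop 0.0157
[462 251   4  14  25] mid [ 0.5358 -0.3335  0.0124] size [0.0294 0.008  0.0065] ztop 0.0157
[232 255   2  16  30] mid [0.519  0.1888 0.012 ] size [0.0339 0.003  0.0056] ztop 0.0148
[393 256   3   9  16] mid [ 0.5281 -0.1776  0.012 ] s
[... 750 characters left out ...]
7] mid [0.4618 0.0116 0.0279] size [0.0265 0.028  0.0359] ztop 0.0458
[270 195  22  20 306] mid [ 0.4619 -0.0801  0.021 ] size [0.0356 0.0398 0.0215] ztop 0.0318
[139 208  93  44 622] mid [ 0.5373 -0.2561  0.0121] size [0.1012 0.161  0.0058] ztop 0.015
[363 209  15  13 158] mid [0.4732 0.1003 0.0141] size [0.0283 0.0276 0.0096] ztop 0.0189
[414 224  91  35 619] mid [0.5291 0.2665 0.0119] size [0.0874 0.1571 0.0053] ztop 0.0145
[261 229  17  17 194] mid [ 0.5547 -0.0921  0.0186] size [0.0248 0.0245 0.0185] ztop 0.0279
[307 232  24  21 370] mid [0.56   0.0027 0.0207] size [0.0346 0.04   0.0219] ztop 0.0317
[358 238  26  23 446] mid [0.5695 0.0994 0.0161] size [0.0453 0.0424 0.0128] ztop 0.0225
```

View pics/topc.png

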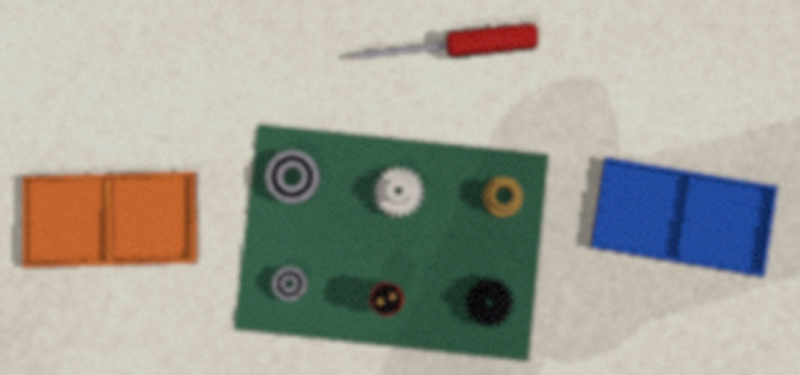

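Crop: parts are where the depth clusters put them, and the two cameras agree within about 3 mm. Next: the tray poses, then a check of IK over every pose before moving.

```bash
cat >> h.py <<'E'
from scipy.spatial.transform import Rotation as Ro
def down(phi):
    """tool down, closing line y at world angle phi; take the half turn nearest in joint 6"""
    y=np.array([np.cos(phi),np.sin(phi),0]); z=np.array([0,0,-1.]); return Ro.from_matrix(np.c_[np.cross(y,z),y,z]).as_rotvec()
def rot(p,phi):
    q=np.array(telemetry.get_state()["joint_pos"]); c=[(down(f),bot.ik(p,down(f))) for f in(phi,phi+np.pi)]
    c=[(abs(j[5]),r) for r,j in c if j is not None]
    if not c: raise RuntimeError(f"no ik {p}")
    return min(c,key=lambda t:t[0])[1]
E
python3 - <<'E'
from h import *
for n in("top","scene"):
    a=np.load(n+"0.npz");P=cloud(n,a["d"]);h=cv2.cvtColor(a["im"],cv2.COLOR_RGB2HSV)
    for nm,lo,hi in(("blue",105,125),("orange",5,18)):
        m=(h[...,0]>=lo)&(h[...,0]<=hi)&(h[...,1]>130)&(P[...,0]>.45)&(P[...,0]<.62)&(abs(P[...,1])>.14)&(abs(P[...,1])<.37)&(a["d"]>0)
        m=cv2.morphologyEx(m.astype(np.uint8),cv2.MORPH_OPEN,np.ones((3,3)))>0
        (c,s,an)=cv2.minAreaRect(P[m][:,:2].astype(np.float32)); b=cv2.boxPoints((c,s,an))
        e=max((b[1]-b[0],b[2]-b[1]),key=np.linalg.norm); e=e*np.sign(e[1])
        print(n,nm,np.round(c,4),np.round(s,4),"long side angle",np.degrees(np.arctan2(e[1],e[0])).round(1))
K=[(.5695,.099),(.558,.003),(.554,-.0923),(.473,.100),(.533,-.295),(.541,-.218),(.53,.228),(.53,.305)]
for p in K:
    for z in(.01,.12): p3=[*p,z]; r=rot(p3,0); print(p3,np.round(bot.ik(p3,r),2))
E
```

```text
top blue [ 0.5376 -0.2551] [0.1558 0.0809] long side angle 80.6
top orange [0.5301 0.2699] [0.0817 0.1618] long side angle 92.1
scene blue [ 0.5376 -0.2567] [0.1601 0.0856] long side angle 81.1
scene orange [0.5291 0.2661] [0.0888 0.1583] long side angle 93.1
[0.5695, 0.099, 0.01] [ 0.06  0.25 -0.12  1.2   0.   -1.51]
[0.5695, 0.099, 0.12] [ 0.06  0.19  0.03  1.41  0.   -1.51]
[0.558, 0.003, 0.01] [-0.11  0.2  -0.18  1.19  0.    1.46]
[0.558, 0.003, 0.12] [-0.11  0.14 -0.03  1.41  0.    1.46]
[0.554, -0.0923, 0.01] [-0.28  0.21 -0.17  1.19  0.    1.29]
[0.554, -0.0923, 0.12] [-0.28  0.15 -0.02  1.41  0.    1.29]
[0.473, 0.1, 0.01] [ 0.07  0.01 -0.38  1.18  0.   -1.5 ]
[0.473, 0.1, 0.12] [ 0.07 -0.06 -0.23  1.4   0.   -1.5 ]
[0.533, -0.295, 0.01] [-0.62  0.33 -0.03  1.22  0.    0.96]
[0.533, -0.295, 0.12] [-0.62  0.27  0.13  1.43  0.    0.96]
[0.541, -0.218, 0.01] [-0.5   0.26 -0.1   1.2   0.    1.07]
[0.541, -0.218, 0.12] [-0.5   0.2   0.05  1.42  0.    1.07]
[0.53, 0.228, 0.01] [ 0.29  0.25 -0.12  1.2   0.   -1.28]
[0.53, 0.228, 0.12] [ 0.29  0.19  0.03  1.41  0.   -1.28]
[0.53, 0.305, 0.01] [ 0.41  0.33 -0.02  1.22  0.   -1.16]
[0.53, 0.305, 0.12] [ 0.41  0.28  0.13  1.43  0.   -1.16]
```

Tray sizes come out right (84 x 158): blue at (.5376,-.256), tilted -9°; orange at (.5296,.267), tilted +2.6°. First I'll pick up the white gear by its hub.

```bash
cat >> h.py <<'E'
TRAY={"b":((.5376,-.256),np.radians(-9)),"o":((.5296,.267),np.radians(2.6))}
UP=.12
def rot(p,phi):
    q=telemetry.get_state()["joint_pos"]; c=[(down(f),bot.ik(p,down(f))) for f in(phi,phi+np.pi)]
    return min([(abs(j[5]-q[5]),i,r) for i,(r,j) in enumerate(c) if j is not None])[2]
def rep(s):
    t=telemetry.get_state(); print(s,"t%.1f"%t["t"],np.round(t["ee_pos"],4),"w%.4f"%t["gripper_width"],"g%.1f"%t["grasp_force"],"F",np.round(t["wrist_force"],1))
    return t
def pick(x,y,z,pre,shut,phi=0):
    p=[x,y,UP]; bot.set_gripper(pre); bot.move_to(p,rot(p,phi))
    bot.movel([x,y,z]); a=rep("down"); bot.set_gripper(shut); rep("closed")
    bot.movel([x,y,z+.02],vel=.08); rep("lift"); bot.movel([x,y,UP]); rep("up"); return a["ee_pos"][2]-z
def place(tray,side,z,rel):
    (c,phi)=TRAY[tray]; x,y=np.array(c)+side*.0385*np.array([-np.sin(phi),np.cos(phi)])
    p=[x,y,UP]; bot.move_to(p,rot(p,phi)); rep("over")
    bot.movel([x,y,z+.015]); bot.movel([x,y,z],vel=.03); rep("set"); bot.set_gripper(rel); rep("open")
    bot.movel([x,y,UP]); rep("away")
def snap(n,name,box,f):
    im,_=vision.capture(n); x0,x1,y0,y1=box
    cv2.imwrite(f"pics/{name}.png",cv2.convertScaleAbs(cv2.resize(im[y0:y1,x0:x1,::-1],None,fx=f,fy=f,interpolation=cv2.INTER_CUBIC),alpha=1.6))
E
python3 - <<'E'
from h import *
pick(.558,.003,.0185,.05,.012); snap("scene","p1",(120,520,120,320),2)
E
```

```text
down t3.6 [0.5588 0.0027 0.0194] w0.0500 g0.0 F [-0.  -0.6  0.8]
closed t4.0 [0.5594 0.0028 0.0204] w0.0190 g58.6 F [-0.9 -0.2  5.9]
lift t4.4 [0.5586 0.003  0.0393] w0.0189 g58.6 F [ 0.5 -0.2 -0.7]
up t5.1 [0.5575 0.0031 0.119 ] w0.0187 g58.7 F [-1.3  0.3 -0.2]
```

View pics/p1.png

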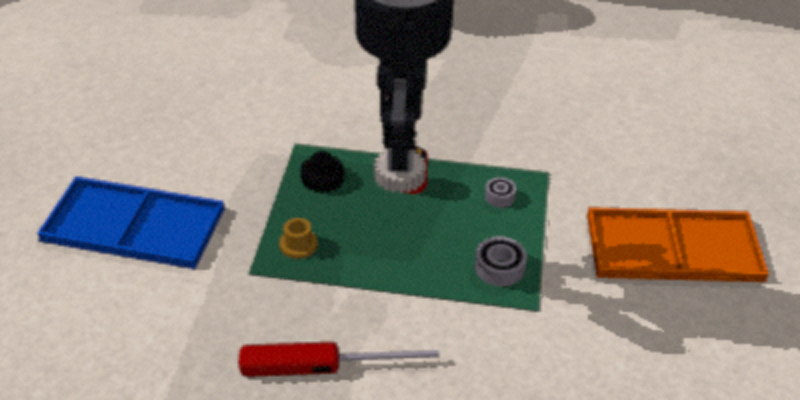

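The gear is held level at (395,170), the capacitor behind it is untouched, and the other parts are in place. Placing it in blue.

```bash
python3 - <<'E'
from h import *
place("b",-1,.0222,.04)
pick(.5695,.099,.0095,.065,.03)
E
```

```text
over t6.3 [ 0.5317 -0.2927  0.1197] w0.0190 g58.7 F [-0.8 -0.4  0.1]
set t7.7 [ 0.5315 -0.2941  0.0225] w0.0192 g59.0 F [-0.8 -0.2  3.1]
open t8.0 [ 0.5314 -0.2939  0.0218] w0.0399 g0.0 F [ 0.1 -0.9  0.2]
away t8.8 [ 0.5311 -0.2937  0.119 ] w0.0402 g0.0 F [-0.4 -0.2  0.1]
down t11.5 [0.5705 0.0988 0.0106] w0.0652 g0.0 F [ 0.2 -0.1 -0.2]
closed t11.8 [0.5711 0.0991 0.0119] w0.0434 g60.8 F [-1.   0.5  6.3]
lift t12.2 [0.5702 0.0991 0.0303] w0.0439 g61.2 F [-0.2  0.1 -2.7]
up t13.0 [0.5688 0.099  0.1188] w0.0435 g61.2 F [-0.6 -0.3 -1.8]
```

```bash
python3 - <<'E'
from h import *
place("b",1,.0132,.056)
snap("scene","p2",(120,520,120,320),2)
E
```

```text
over t14.2 [ 0.5437 -0.2167  0.1196] w0.0435 g61.2 F [-0.1 -0.5 -1.9]
set t15.6 [ 0.5437 -0.2181  0.014 ] w0.0435 g61.7 F [-2.4  0.4  4.8]
open t15.9 [ 0.5435 -0.2179  0.0128] w0.0559 g0.0 F [-0.8  0.2  0.8]
away t16.7 [ 0.543  -0.2177  0.1189] w0.0558 g0.0 F [-0.   0.7 -0.6]
```

View pics/p2.png

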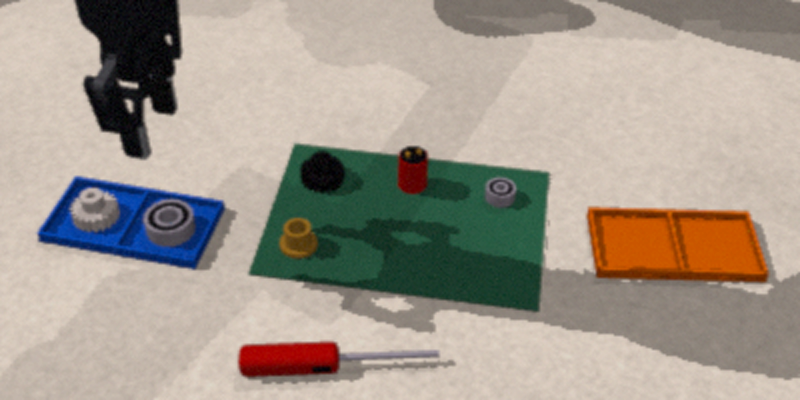

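The white gear (95,210) and the large bearing (170,222) stand flat, one in each blue compartment. Now the orange kit.

```bash
python3 - <<'E'
from h import *
pick(.554,-.0923,.0125,.05,.012)
place("o",1,.0162,.042)
pick(.473,.100,.008,.05,.016)
snap("scene","p3",(120,520,120,320),2)
E
```

```text
down t18.4 [ 0.5548 -0.093   0.0134] w0.0499 g0.0 F [-0.  -0.8  0.1]
closed t18.8 [ 0.5555 -0.0928  0.0145] w0.0233 g58.8 F [-0.5  0.   6.4]
lift t19.2 [ 0.5546 -0.0924  0.0332] w0.0234 g58.8 F [ 0.1 -0.2 -0.9]
up t19.9 [ 0.5534 -0.0921  0.1189] w0.0231 g58.8 F [-1.   0.6 -1.3]
over t21.4 [0.5283 0.3043 0.1198] w0.0229 g58.8 F [-0.3 -0.1 -0.1]
set t22.8 [0.5278 0.3055 0.0166] w0.0233 g59.2 F [-1.1 -0.4  2.6]
open t23.1 [0.5277 0.3054 0.0158] w0.0420 g0.0 F [0.8 0.  0.7]
away t24.0 [0.5273 0.3052 0.1189] w0.0420 g0.0 F [ 0.2  0.8 -0.3]
down t26.0 [0.4739 0.1004 0.0088] w0.0501 g0.0 F [-0.4  0.1  0.3]
closed t26.3 [0.4745 0.1002 0.0099] w0.0263 g58.8 F [-1.5  0.1  6.5]
lift t26.7 [0.4736 0.1    0.0286] w0.0264 g59.0 F [-1.6 -1.8 -0.8]
up t27.5 [0.4723 0.0999 0.1189] w0.0262 g59.0 F [0.2 0.2 0.1]
```

View pics/p3.png

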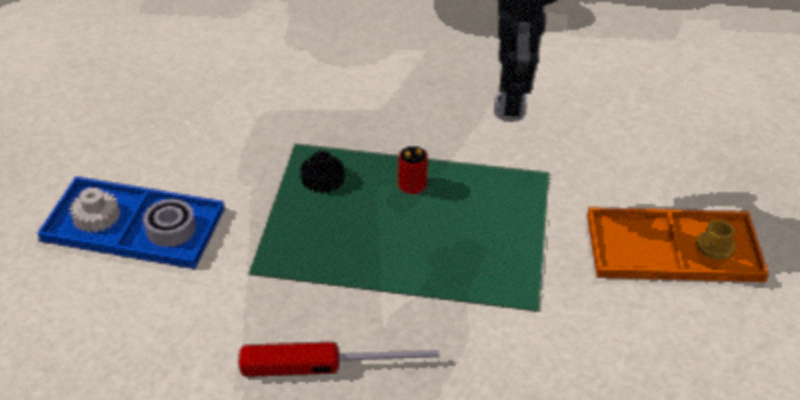

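The bushing stands upright at (715,240). The small bearing is held level at (510,108).

```bash
python3 - <<'E'
from h import *
place("o",-1,.0117,.037)
bot.move_to([.40,0,.3],rot([.40,0,.3],0)); bot.dwell(.5)
snap("scene","p4",(120,520,120,320),2)
im,d=vision.capture("scene");P=cloud("scene",d)
m=((P[...,2]>.0155)&(P[...,2]<.06)&(P[...,0]>.42)&(P[...,0]<.62)&(abs(P[...,1])<.4)).astype(np.uint8)
k,l,s,_=cv2.connectedComponentsWithStats(m)
for i in range(1,k):
    if s[i,4]>15: q=P[l==i]; print(np.round((q.min(0)+q.max(0))/2,3),q[:,2].max().round(4))
E
```

```text
over t28.2 [0.5304 0.2288 0.1183] w0.0267 g59.0 F [-0.7  0.  -0.5]
set t29.6 [0.5313 0.2286 0.012 ] w0.0263 g59.5 F [-2.1  0.2  4.3]
open t29.9 [0.5312 0.2285 0.0112] w0.0369 g0.0 F [0.6 0.  0. ]
away t30.7 [0.5307 0.2283 0.1189] w0.0372 g0.0 F [ 0.2 -0.  -0.4]
[0.461 0.012 0.032] 0.0473
[ 0.461 -0.08   0.025] 0.0339
[ 0.532 -0.294  0.026] 0.0355
[ 0.544 -0.217  0.021] 0.0254
[0.528 0.306 0.023] 0.0308
[0.532 0.229 0.019] 0.022
```

View pics/p4.png

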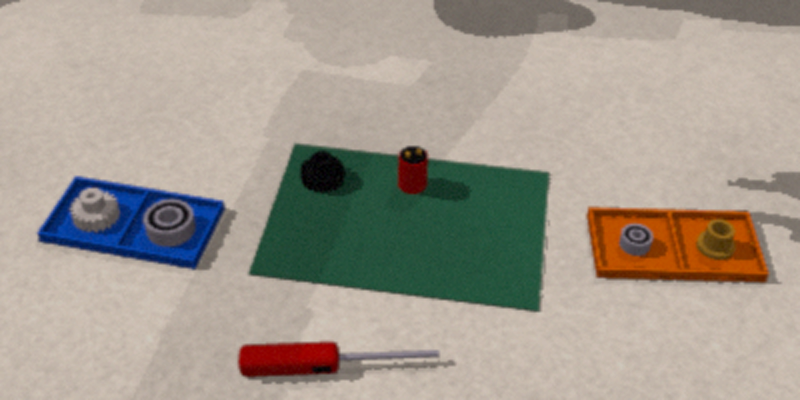

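All four parts lie flat in their compartments: (95,210), (170,222), (637,240) and (717,240). The black gear, capacitor and screwdriver haven't moved.

```bash
python3 -c "
from station import bot
print(bot.job_done())"
```

```text
the job is handed in; nothing more can be done
None
```

I made up both kits and handed the job in at about 32 s of the 118 s allowed; the last picture shows all four parts flat in their own compartments and the black gear, capacitor and screwdriver where they started, but no verdict came back.

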